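# Let the blanching basket down by freeing its pawl with the release rod

### The job

Let the raised basket of tomatoes all the way down into its pot: take the release rod off its wooden rest, slip the steel shaft under the red tab of the ratchet pawl and lift the tab gently, by feel, just up to its stop, and hold it there while the basket sinks on its damper. Once the basket sits fully home, draw the rod out and lay it back down on its rest as it was. Keep your hand off the lift, do not push the basket with the rod, and leave the other things where they are.

Things in the scene. Friction and masses are not known exactly. Their poses are not given: they have to be found in the camera images.
- lift_stand: Fixed stand with mast, damper, pot and pawl. Origin on the worktop below the rack; front along its own -x (towards the robot), +y left seen from the front. Mast behind the rack, x 12 to 40, y -40 to 13, 286 mm high; pot 190 mm wide, 110 high, centred at y -165. Steel pawl left of the rack on a clamp, turning about x: its toe hooks under a rack tooth and holds the basket up.
- tab_line (a point): Point on the stand, 172 mm above the worktop, within +-6 mm of the height of the underside of the pawl's red tab: the clamp is set by hand, so feel for the exact height. Tab: 30 mm along x and 32 along y, centred over this point, level, 5 mm thick; a lip hangs 5 mm down at its left end, 16 mm away. Free space below, before and behind it.
- tab_front (a point): Point 100 mm straight in front of tab_line (the stand's -x), same height: the rod comes in along this line. Lifting the tab takes 3 to 6 N against spring and load, 2 to 3 N once clear; its toe clears the teeth after about 8.5 mm, a firm stop ends it at 10.5 mm. Over 10 N bends it. Kept up, the basket sinks; let go, the pawl springs back and catches the next tooth.
- basket: Wire basket (166 mm wide, 82 deep) with its arm and the dark toothed rack (teeth every 14 mm, pointing left) in one, sliding straight down the mast; black knob on top of the rack. Origin coincides with the stand's at travel 0. 0.34 kg plus some 0.36 kg of tomatoes; its damper lets it sink at about 15 to 30 mm/s when the pawl is clear.
- lift_travel (a joint): How far the basket has come down (m) from the top of its guide: 0 to 0.014 at the start, hanging on the pawl; 0.097 = fully home, its three lugs on the pot's rim.
- basket_floor (a point): Middle of the basket's wire floor, inside; moves with the basket.
- release_rod: Loose release rod, 170 mm long, 0.10 kg. Origin in the middle of its black handle, x along the rod towards the steel end. Handle 100 long x 18 wide x 34 mm high; from x +50 a straight steel shaft of 8 mm diameter on the centre line, round-ended. On its rest it lies level, centre line 50 mm above the worktop; grip the handle's middle from above, across the 18 mm.
- rod_tip (a point): Very end of the rod's steel shaft, 120 mm ahead of the rod's origin.
- rod_rest: Fixed wooden rest for the rod. Origin on the worktop under the middle of the handle's place, x towards the rod's tip. Base 156 x 64 x 8 mm (x -56 to 100). Two forked posts 12 mm thick: at x -36 a 24 mm slot for the handle (bottom 33 mm high), at x 80 a 14 mm slot for the shaft (bottom 46 mm high); the forks lean outward and reach 15 mm above the slot bottoms.
- rod_seat (a point): On the rest: where the rod's origin belongs, 50 mm above the worktop.
- rod_seat_tip (a point): On the rest: where the rod's tip belongs.
- tomato_1: Red tomato, 65 mm, loose in the basket; origin under it.
- tomato_2: Red tomato, 65 mm, loose in the basket; origin under it.
- tomato_3: Red tomato, 65 mm, loose in the basket; origin under it.
- pepper_mill: Dark wooden pepper mill, 58 mm wide, 170 mm high, standing free; origin under its foot. Bystander.
- mug: White mug with a leaf pattern, 92 mm wide without its handle, 95 mm high; origin under its foot. Bystander.
- lemon: Yellow lemon, 71 x 53 x 51 mm, lying on the worktop; origin under its middle. Bystander.
- jam_jar: Glass jar of red jam with a grey lid, 62 mm wide, 86 mm high; origin under its foot. Bystander.
Mind the look-alikes: they are no part of the job. Of the things that look like the release_rod, the larger one is meant.

How it is judged (in metres and radians):
On the way, in this order (a step that is already met when the one before it is completed fails the run):
1. the basket is sinking while the rod, in the hand, holds the pawl up (value of joint lift_travel above 0.03 m and contact force between release_rod and lift_stand above 1 N and contact force between release_rod and the fingers above 2 N), for 0.1 s.
2. the basket has come down fully home (value of joint lift_travel above 0.094 m), for 0.2 s.
At the end, for the whole second after the job is handed in: The basket is fully down (travel over 94 mm) and still, with the tomatoes in it, and the rod lies still on its rest, handle and tip each within 15 mm of their places; the bystanders are within 30 mm of where they stood (value of joint lift_travel above 0.094 m and distance between release_rod and rod_seat below 0.015 m and distance between rod_tip and rod_seat_tip below 0.015 m and linear speed of release_rod below 0.03 m/s and linear speed of basket below 0.01 m/s and horizontal distance between each of tomato_1, tomato_2, tomato_3 and basket_floor below 0.075 m and distance of each of pepper_mill, mug, lemon, jam_jar from where it was at the start of the episode below 0.03 m); the robot touches nothing.
It fails at once if the rod presses on the pawl or any part of the lift with more than 10 N (contact force between release_rod and lift_stand above 10 N).
It fails at once if the hand or arm touches the stand, pawl or basket (over 3 N) (contact force between any of the fingers, the arm and lift_stand above 3 N).
It fails at once if the rod pushes on the basket or its rack (over 5 N) (contact force between release_rod and basket above 5 N).
It fails at once if the rod is dropped or thrown (out of the fingers and faster than 0.5 m/s) (contact force between release_rod and the fingers below 0.1 N and linear speed of release_rod above 0.5 m/s).
It fails at once if a bystander is pushed more than 30 mm (distance of any of pepper_mill, mug, lemon, jam_jar from where it was at the start of the episode above 0.03 m).
It also fails if it takes over 67 s, if anything falls off the work surface, if the arm or the gripper's body presses on something with over 40 N, if the wrist force passes 120 N, or if a joint passes its speed limit or range.

### The arm

A 6-joint arm with a two-finger parallel gripper is mounted at the origin on a cart in front of the work surface, level with it; the furniture and walls round the work are solid. World frame = base frame: x ahead of the robot, y to its left, z up, the work surface at z = 0. Lengths are in mm, angles in rad, forces in N, time in s.
With the tool pointing down it reaches from about 300 to 775 mm from the base axis. Payload 14.6 kg.
Tool frame: the origin (TCP) lies at the very end of the fingers, on their centre line; the grasp point (between the pads) lies 19 mm behind it (grip_point_offset is the distance from the TCP to the grasp point, in mm); z points along the fingers, y is the line along which they close (so a half turn about z gives the same grasp; the last joint's range is limited). The gripper opens to 94 mm and grips with 3 to 60 N. Pads are 16 mm wide; open, the fingers measure 119 mm over their backs; the gripper's body (75 mm by 177 mm) begins 78 mm behind the grasp point.
Start: joints at [-1.416, 0.3, 1.521, -0, 1.321, -0.067], TCP at [120.986, -536.518, 205.446] pointing down, gripper open.
Joint ranges: [-3.03, 3.03], [-0.79, 2.21], [0.23, 2.52], [-1.04, 4.18], [0, 3.07], [-2.55, 2.55]. Speed limits (rad/s): [2.22, 2.22, 2.57, 3.14, 3.14, 3.14].

### API

Orientations are given as [roll, pitch, yaw] about the fixed x, y, z axes, in that order (R = Rz(yaw) Ry(pitch) Rx(roll)).
In Python, from cell import read_state, camera, camera_info, sign_off, grip_point_offset gives the robot as it stands.
- The arm moves only by the shell command python3 -m handwheel 'ROWS' [FORCE]. ROWS is text: rows parted by semicolons, each of 5 numbers parted by spaces: the shift along the world's x, y, z in units of 40 mm (1.0 is 40 mm), then the turn about the world's z in units of 5 degrees (1.0 is 5 degrees), then the closure, from 0 (fully open) to 1 (shut). In form: dx dy dz yaw gripper; .... A call has 1 to 12 rows; each row shifts and turns the commanded pose from where the row before left it; what a row does not reach is not made up. A row lasts 1/12 s, in which the tool goes at most 41.7 mm and 7.16 degrees, less where a joint would pass 70% of its speed; a pose out of reach is approached as far as the arm can. A call is refused whole if a number of a shift passes 1 or a number of a turn 1, either way. A call with a gripper value outside its range is refused whole. The fingers move at their own pace and stop on an object; FORCE is the grip in N (left out, the last holds). Time passes only in rows, so rows that do not move let the fingers close. It gives the time, the measured TCP pose, the force, the opening and the grip force at its end, in the units of the state.
- read_state(): the state, without advancing time (a new reading comes with each control period).
- camera(name): name is "scene" or "side" or "wrist"; returns (picture, depth): 400x640x3 uint8, red, green, blue; 400x640 float32, mm along the optical axis (not along the pixel's ray), 0 where there is no reading.
- camera_info(name): a dict with "intrinsics" (3x3 intrinsics, pixels), "world_from_camera" (4x4, takes a point from camera to world coordinates). Camera axes: x right, y down, z forward; pixel columns grow to the right and rows downward; lengths in mm; the calibration is good to about 2 mm. The wrist camera is an equidistant fisheye: a pixel r from the principal point sees the ray r / f radians off the axis. A picture is of the moment at which its call begins: read the wrist's pose just before it. camera_info takes no time and is no camera call; for the wrist camera it gives the pose at the moment of the call.
- sign_off(): hands the job in; it is judged then, once.
The state is a dict: "clock": time; "joints": joint angles; "qd": joint speeds; "effort": joint torques, N m; "eef_pos": TCP position; "eef_rot": TCP orientation; "wrist_force": force on the tool from outside, world axes, zero at the start; "moment": the same for the moment, N m; "finger_gap": finger opening in mm; "finger_force": force on a finger pad.
Only numpy, scipy, OpenCV 4.12 (cv2) and the standard library are available. Lean on these libraries where they do the work, as an engineer would, in place of code of your own. Each camera call takes 0.05 s, during which the arm holds its last target. There are 200 camera calls.

## Working session

There is one attempt and no reset: what is moved stays moved. The work goes in short steps, Python scripts to look and compute and a shell command to move; the robot and the scene stay as the last step left them, time stands still between calls to the robot, and variables do not carry over. Pictures are saved under pics/ and viewed, at most 10 in all, crops included, and the job is handed in when it is done.

```bash
mkdir -p pics; cat > h.py <<'E'
import numpy as np, cv2
from cell import *
def grab(n):
    i=camera_info(n); rgb,d=camera(n); return rgb,d,np.array(i["intrinsics"]),np.array(i["world_from_camera"])
def cloud(n):
    rgb,d,K,T=grab(n); v,u=np.mgrid[:400,:640]
    X=(u-K[0,2])/K[0,0]*d; Y=(v-K[1,2])/K[1,1]*d
    P=np.stack([X,Y,d,np.ones_like(d)],-1)@T.T
    P=P[...,:3]; P[d==0]=np.nan
    return rgb,P
E
python3 - <<'E'
from h import *
for n in ("scene","side"):
    rgb,P=cloud(n); np.savez(n,rgb=rgb,P=P); cv2.imwrite(f"pics/{n}.png",rgb[...,::-1])
    print(camera_info(n))
print(read_state())
E
```

```text
{'intrinsics': array([[394.99431882,   0.        , 315.50520868],
       [  0.        , 394.99431882, 201.92780147],
       [  0.        ,   0.        ,   1.        ]]), 'world_from_camera': array([[-2.84671420e-01, -8.32699408e-01,  4.74946185e-01,
         9.44564827e+01],
       [-9.58558028e-01,  2.41396465e-01, -1.51308471e-01,
         2.55397564e+02],
       [ 1.13441439e-02, -4.98336676e-01, -8.66909377e-01,
         1.18918626e+03],
       [ 0.00000000e+00,  0.00000000e+00,  0.00000000e+00,
         1.00000000e+00]])}
{'intrinsics': array([[459.91279552,   0.        , 323.60331091],
       [  0.        , 459.91279552, 196.1487968 ],
       [  0.        ,   0.        ,   1.        ]]), 'world_from_camera': array([[-4.49571338e-01, -7.86504846e-01,  4.23433276e-01,
         2.03562174e+01],
       [-8.93165798e-01,  4.02104062e-01, -2.01412959e-01,
         3.91982329e+02],
       [-1.18519717e-02, -4.68745613e-01, -8.83253690e-01,
         1.48853967e+03],
       [ 0.00000000e+00,  0.00000000e+00,  0.00000000e+00,
         1.00000000e+00]])}
{'clock': 0.1, 'joints': array([-1.41560420e+00,  3.00414151e-01,  1.52151494e+00, -1.25539358e-05,
        1.32070893e+00, -6.65819772e-02]), 'qd': array([-0.00011356, -0.00182149, -0.00104423, -0.00166008, -0.00089136,
        0.00083613]), 'effort': array([ 9.30669339e-04, -5.32648051e+01, -3.53285301e+01,  7.09341466e-02,
        2.35680677e-02, -5.92738206e-05]), 'eef_pos': array([ 120.94520962, -536.29427115,  204.94555102]), 'eef_rot': array([-3.14054880e+00, -5.74178151e-05,  2.21777190e-01]), 'wrist_force': array([-0.39862307, -0.14128199, -0.80817487]), 'moment': array([-0.01323843, -0.00710102, -0.03958192]), 'finger_force': 0.0, 'finger_gap': 94.06716840144809}
```

View pics/scene.png

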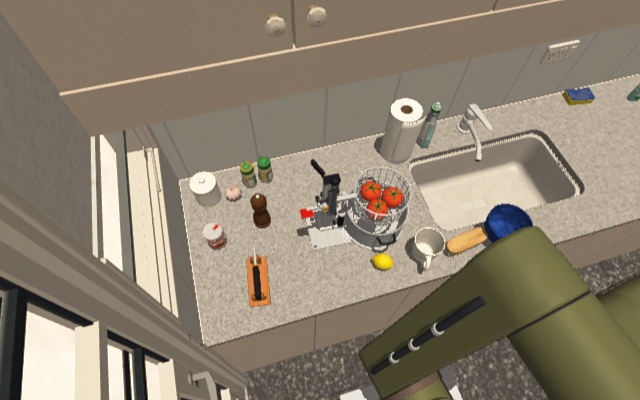

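View pics/side.png

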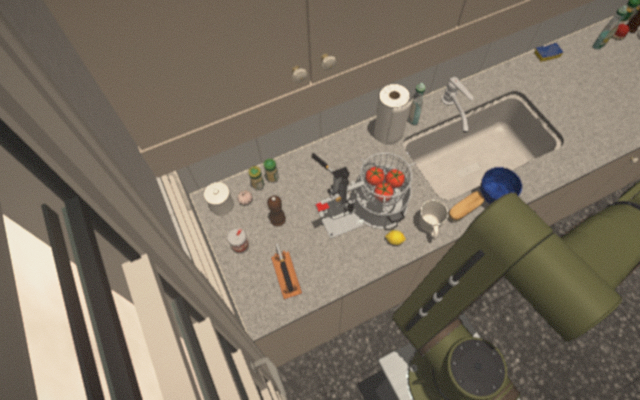

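Scene view: the rest with the black-handled rod is at (257,280). A second black stick lies behind the mast at about (320,170). The red tab is at (306,213), the basket at (382,200), the mill at (260,210), the jam jar at (214,235), the lemon at (382,262) and the mug at (428,245).

Candidates for the rod are (257,280), on the wooden rest, and (320,170), the stick behind the mast. I choose the one on the rest and check it in a crop.

```bash
python3 - <<'E'
from h import *
z=np.load("scene.npz"); rgb,P=z["rgb"],z["P"]
c=cv2.resize(rgb[140:320,190:420],None,fx=3.4,fy=3.3,interpolation=cv2.INTER_CUBIC); cv2.imwrite("pics/crop1.png",c[...,::-1])
for n in ("scene","side"):
    z=np.load(n+".npz"); rgb,P=z["rgb"],z["P"]; hsv=cv2.cvtColor(rgb,cv2.COLOR_RGB2HSV).astype(int)
    H,S,V=hsv[...,0],hsv[...,1],hsv[...,2]
    for nm,m in dict(orange=(H>4)&(H<16)&(S>150)&(V>110),red=((H<5)|(H>174))&(S>170)&(V>110),dark=(V<45)).items():
        k,l,st,ce=cv2.connectedComponentsWithStats(m.astype(np.uint8))
        for i in range(1,k):
            p=P[l==i]; p=p[np.isfinite(p[:,0])]
            if st[i,4]<15 or len(p)<8: continue
            md=np.median(p,0)
            if not(300<md[0]<1000 and -200<md[1]<500 and md[2]>5): continue
            r=cv2.minAreaRect(p[:,:2].astype(np.float32))
            print(n,nm,st[i,4],ce[i].round(),md.round(),"z",np.percentile(p[:,2],[5,95]).round(),"rect",np.round(r[0]),np.round(r[1]),round(r[2],1))
E
```

```text
scene orange 15 [370. 183.] [664. -98. 180.] z [176. 182.] rect [ 665. -101.] [12. 21.] 3.9
scene orange 281 [371. 194.] [631. -85. 176.] z [161. 183.] rect [625. -81.] [58. 96.] 53.6
scene orange 36 [395. 190.] [ 623. -162.  180.] z [176. 183.] rect [ 622. -163.] [33. 15.] 48.1
scene orange 299 [389. 201.] [ 591. -133.  176.] z [160. 182.] rect [ 586. -129.] [59. 95.] 47.0
scene orange 688 [258. 282.] [517. 295.   9.] z [ 5. 48.] rect [523. 300.] [ 62. 152.] 82.1
scene red 20 [370. 207.] [589. -69. 176.] z [169. 181.] rect [587. -71.] [29. 12.] 15.9
scene red 88 [306. 213.] [617. 118. 184.] z [180. 187.] rect [619. 115.] [34. 28.] 88.0
scene dark 210 [327. 176.] [647.  33. 287.] z [ 15. 323.] rect [757.  19.] [ 44. 290.] 80.2
scene dark 32 [260. 212.] [711. 245.  85.] z [72. 99.] rect [711. 245.] [38. 13.] 77.8
scene dark 50 [340. 221.] [627.   1.  50.] z [24. 75.] rect [628.   1.] [20.  9.] 67.3
scene dark 15 [393. 239.] [ 502. -128.   94.] z [92. 98.] rect [ 503. -123.] [ 9. 34.] 44.8
scene dark 164 [257. 283.] [494. 303.  67.] z [56. 71.] rect [501. 302.] [15. 94.] 81.9
side orange 443 [385. 180.] [ 612. -107.  176.] z [162. 182.] rect [ 614. -119.] [114. 112.] 80.0
side orange 358 [286. 275.] [522. 301.   7.] z [ 2. 13.] rect [523. 300.] [ 56. 149.] 81.9
side red 16 [388. 177.] [ 619. -129.  173.] z [168. 177.] rect [ 619. -130.] [ 9. 27.] 49.9
side red 15 [380. 182.] [620. -98. 168.] z [156. 175.] rect [616. -95.] [12. 25.] 55.7
side red 18 [394. 183.] [ 589. -138.  171.] z [164. 178.] rect [ 591. -137.] [28.  8.] 27.3
side red 15 [378. 191.] [587. -73. 175.] z [169. 181.] rect [586. -73.] [23. 10.] 20.9
side red 53 [322. 206.] [616. 117. 182.] z [178. 185.] rect [615. 116.] [32. 22.] 60.4
```

View pics/crop1.png

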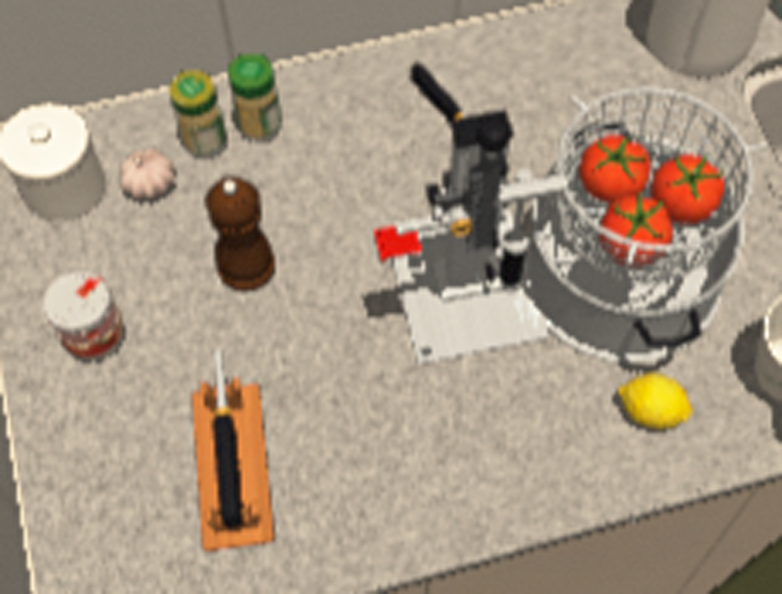

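The crop confirms it: the rod on the orange rest at crop (228,460) is the larger one, with its steel shaft pointing away from the robot. The other is a short stick behind the mast. The handle mask gives a centre of (501,302) and the base rectangle puts the origin at (501,303) with yaw about -8°. The two agree. Next I need the stand's yaw.

```bash
python3 - <<'E'
from h import *
for n in ("scene","side"):
    z=np.load(n+".npz"); rgb,P=z["rgb"],z["P"]; hsv=cv2.cvtColor(rgb,cv2.COLOR_RGB2HSV).astype(int)
    F=np.isfinite(P[...,0]); X,Y,Z=[np.nan_to_num(P[...,i]) for i in range(3)]
    S,V=hsv[...,1],hsv[...,2]
    def rect(nm,m):
        k,l,st,ce=cv2.connectedComponentsWithStats(m.astype(np.uint8))
        i=1+st[1:,4].argmax(); p=P[l==i]; r=cv2.minAreaRect(p[:,:2].astype(np.float32))
        print(n,nm,st[i,4],ce[i].round(),"zmed",np.median(p[:,2]).round(1),np.round(r[0],1),np.round(r[1],1),round(r[2],1))
    box=(X>480)&(X<720)&(Y>-60)&(Y<180)
    rect("plate",F&box&(Z>3)&(Z<25)&(S<25)&(V>150))
    rect("masttop",F&box&(Z>270)&(Z<300))
    rect("knob",F&box&(Z>300))
    rect("tab",F&box&(Z>172)&(Z<190)&(S>150))
    m=F&(X>450)&(X<780)&(Y>-270)&(Y<30)&(abs(Z-110)<6); p=P[m][:,:2]
    # circle fit RANSAC-less: robust lstsq
    from scipy.optimize import least_squares
    f=least_squares(lambda q:np.hypot(*(p-q[:2]).T)-95,[620,-110],loss="soft_l1",f_scale=3)
    print("pot",f.x.round(1),len(p))
    print("mill",np.median(P[F&(abs(X-710)<40)&(abs(Y-245)<40)&(Z>140)],0))
E
```

```text
scene plate 211 [338. 235.] zmed 7.4 [600.9  21.9] [99.6 58.4] 78.2
scene masttop 138 [330. 181.] zmed 285.3 [641.4  35.9] [47.8 46.3] 83.8
scene knob 11675 [328.  42.] zmed 752.0 [619.2  59.9] [ 50.7 240. ] 0.8
scene tab 93 [306. 213.] zmed 183.6 [619.  114.5] [35.3 27.5] 87.4
pot [ 617.  -113.9] 208
mill [717.37125513 240.52000024 153.30757553]
side plate 8 [357. 221.] zmed 6.4 [588.1  -5.9] [12.4 12.8] 44.9
side masttop 96 [338. 173.] zmed 284.4 [648.9  34.8] [29.9 48.2] 1.0
side knob 11077 [334.  50.] zmed 823.7 [613.1  60. ] [240.   42.5] 90.0
side tab 63 [322. 206.] zmed 181.5 [617. 113.] [33.3 24.9] 81.7
pot [ 614.4 -113.8] 162
mill [715.54379766 242.20473046 153.16398616]
```

```bash
python3 -m handwheel '0.3 0.9 0.3 0 0;0.35 0.9 0.3 0 0;0.45 0.88 0.3 0 0;0.45 0.88 0.2 0 0;0.45 0.88 0 0 0;0.45 0.88 0 0 0;0.45 0.88 0 0 0;0.45 0.88 0 0 0;0.45 0.88 0 0 0;0.45 0.88 0 0 0;0.45 0.88 0 0 0;0.45 0.88 0 0 0' 60
```

```text
clock: 1.1
eef_pos: [327.2, -110.6, 249.6]
eef_rot: [3.141, -0.0, 0.222]
wrist_force: [0.4, -1.0, 0.1]
finger_gap: 94.0
finger_force: 0.0
```

```bash
python3 -m handwheel '0.15 0.9 0 -0.4 0;0.15 0.9 0 -0.4 0;0.25 0.9 0 -0.4 0;0.3 0.9 0 -0.4 0;0.3 0.9 0 -0.4 0;0.4 0.9 0 -0.4 0;0.45 0.9 0 -0.4 0;0.45 0.9 0 -0.4 0;0.45 0.9 -0.4 -0.4 0;0.45 0.8 -0.6 -0.4 0;0.45 0.7 -0.6 -0.13 0;0.5 0.7 -0.6 0 0'; python3 -m handwheel '0 0 0 0 0;0 0 0 0 0'
python3 - <<'E'
from h import *
s=read_state(); print(s["eef_pos"],s["eef_rot"],s["joints"])
i=camera_info("wrist"); rgb,d=camera("wrist"); np.savez("w1",rgb=rgb,d=d,K=i["intrinsics"],T=i["world_from_camera"]); cv2.imwrite("pics/w1.png",rgb[...,::-1]); print(i)
E
```

```text
clock: 2.1
eef_pos: [497.5, 298.1, 161.9]
eef_rot: [3.141, 0.0, -0.139]
wrist_force: [0.1, -1.0, 0.1]
finger_gap: 94.5
finger_force: 0.0
clock: 2.27
eef_pos: [496.6, 296.7, 160.5]
eef_rot: [3.139, 0.004, -0.137]
wrist_force: [-0.2, -0.5, 0.1]
finger_gap: 94.0
finger_force: 0.0
[496.58969658 296.7145848  160.47745279] [ 3.1385249   0.00435161 -0.13729389] [ 4.75274897e-01  4.04720642e-01  1.48711747e+00 -8.33034678e-06
  1.25507878e+00  2.18336105e+00]
{'intrinsics': array([[309.70691629,   0.        , 320.11910553],
       [  0.        , 309.70691629, 195.13820629],
       [  0.        ,   0.        ,   1.        ]]), 'world_from_camera': array([[-1.36017219e-01, -9.60979755e-01, -2.40867652e-01,
         5.66044595e+02],
       [-9.90698010e-01,  1.32939784e-01,  2.90597235e-02,
         2.87014398e+02],
       [ 4.09508754e-03,  2.42579726e-01, -9.70122831e-01,
         3.39003715e+02],
       [ 0.00000000e+00,  0.00000000e+00,  0.00000000e+00,
         1.00000000e+00]])}
```

View pics/w1.png

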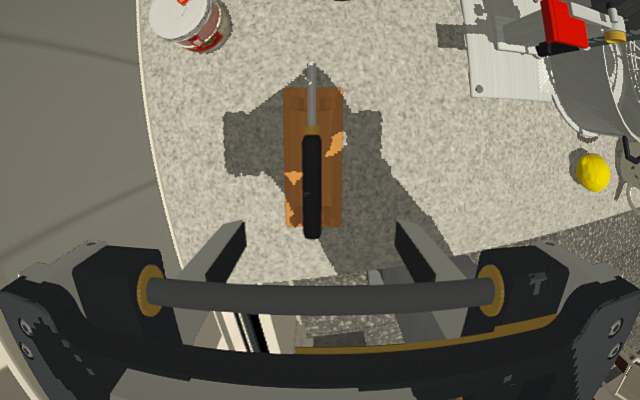

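The wrist view shows the rod upright in the image: tip at (311,65), handle from (312,137) to (312,237) and base from (285,88) to (342,227). The stand plate's left edge runs from (465,10) to (474,97), with its front edge from (474,97) to about (548,100). The red tab is at (565,25).

```bash
cat >> h.py <<'E'
def wray(uv,z,K,T):
    uv=np.array(uv,float); K=np.array(K);T=np.array(T)
    d=(uv-K[:2,2])/K[0,0]; r=np.hypot(*d); v=np.array([*(d/r*np.sin(r)),np.cos(r)]); w=T[:3,:3]@v; o=T[:3,3]
    return o+w*(z-o[2])/w[2]
E
python3 - <<'E'
from h import *
w=np.load("w1.npz"); K,T=w["K"],w["T"]
for nm,uv,z in [("tip",(311,65),50),("handle far",(312,136),67),("handle near",(312,238),67),("baseFL",(285,88),8),("baseFR",(341,88),8),("baseNR",(342,227),8),("baseNL",(285,227),8),("plateL1",(465,10),7),("plateL2",(474,97),7),("plateR",(548,100),7),("tab",(565,25),180)]:
    print(nm,wray(uv,z,K,T).round(1))
c=cv2.resize(w["rgb"][:130,420:640],None,fx=3.6,fy=3.6,interpolation=cv2.INTER_CUBIC); cv2.imwrite("pics/crop2.png",c[...,::-1])
E
```

```text
tip [617.7 287.2  50. ]
handle far [552.3 294.9  67. ]
handle near [458.2 308.4  67. ]
baseFL [604.6 317.8   8. ]
baseFR [596.2 259.3   8. ]
baseNR [443.5 277.4   8. ]
baseNL [452.3 341.7   8. ]
plateL1 [680.9  99.3   7. ]
plateL2 [574.8 105.4   7. ]
plateR [569.1 -13.    7. ]
tab [618.8 116.4 180. ]
```

View pics/crop2.png

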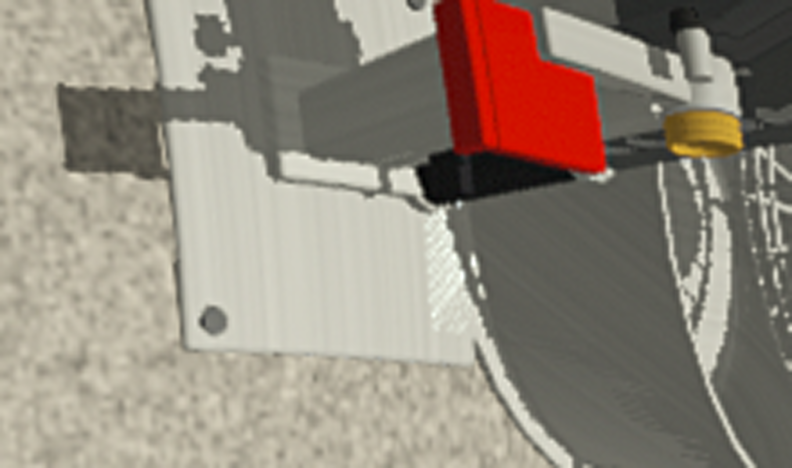

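```bash
python3 -m handwheel '0.05 0.1 -0.8 0 0;0 0 -0.8 0 0;0 0 -0.8 0 0;0 0 0 0 0;0 0 0 0 0;0 0 0 0 0'
python3 - <<'E'
from h import *
w=np.load("w1.npz"); K,T=w["K"],w["T"]
a,b,c=[wray(np.array(p)/3.6+[420,0],7,K,T) for p in [(150,10),(185,348),(474,364)]]
print(np.degrees(np.arctan2(*(a-b)[[1,0]])),np.degrees(np.arctan2(*(b-c)[[1,0]]))-90)
s=read_state(); print(s["eef_pos"],s["qd"].round(3))
E
```

```text
clock: 2.82
eef_pos: [500.4, 300.5, 70.7]
eef_rot: [-3.139, -0.003, -0.139]
wrist_force: [-0.4, -0.7, 0.3]
finger_gap: 93.7
finger_force: 0.0
-3.5127665185728545 -3.433363305882665
[500.41521583 300.4513912   70.69508292] [ 0.004 -0.006 -0.009  0.001 -0.005  0.002]
```

```bash
python3 -m handwheel '0 0.07 -0.35 0 0;0 0 -0.35 0 0;0 0 -0.28 0 0;0 0 0 0 0;0 0 0 0 0'
```

```text
clock: 3.23
eef_pos: [499.7, 303.2, 29.4]
eef_rot: [-3.141, -0.001, -0.139]
wrist_force: [-0.1, 0.3, 0.4]
finger_gap: 94.1
finger_force: 0.0
```

```bash
python3 -m handwheel '0 0 0.04 0 1;0 0 0 0 1;0 0 0 0 1;0 0 0 0 1;0 0 0 0 1;0 0 0 0 1;0 0 0 0 1;0 0 0 0 1;0 0 0 0 1;0 0 0 0 1;0 0 0 0 1;0 0 0 0 1' 8; python3 -m handwheel '0 0 0 0 1;0 0 0 0 1;0 0 0 0 1' 60
```

```text
clock: 4.23
eef_pos: [499.3, 303.1, 29.8]
eef_rot: [-3.142, -0.0, -0.139]
wrist_force: [0.9, 0.7, -0.1]
finger_gap: 18.0
finger_force: 8.1
clock: 4.48
eef_pos: [499.2, 303.1, 29.8]
eef_rot: [-3.142, 0.0, -0.139]
wrist_force: [-0.6, -0.8, -0.7]
finger_gap: 17.9
finger_force: 60.0
```

```bash
python3 -m handwheel '0 0 0.25 0 1;0 0 0.5 0 1;0 0 0.5 0 1;-0.2 -0.3 0.4 0.2 1;-0.2 -0.6 0.3 0.2 1;-0.2 -0.7 0.2 0.2 1;-0.2 -0.7 0.2 0.2 1;-0.2 -0.7 0.2 0.1 1;-0.2 -0.7 0.15 0 1;-0.1 -0.5 0 0 1;0 -0.25 0 0 1;0 0 0 0 1'
python3 -m handwheel '0 0 0 0 1;0 0 0 0 1;0 0 0 0 1'
python3 - <<'E'
from h import *
s=read_state(); print(s["eef_pos"],s["eef_rot"],s["wrist_force"],s["moment"])
i=camera_info("wrist"); rgb,d=camera("wrist"); np.savez("w2",rgb=rgb,d=d,K=i["intrinsics"],T=i["world_from_camera"]); c=cv2.resize(rgb[:300,140:560],None,fx=1.9,fy=1.9); cv2.imwrite("pics/w2.png",c[...,::-1])
for n in ("scene","side"):
    rgb,P=cloud(n); np.savez(n+"2",rgb=rgb,P=P)
E
```

```text
clock: 5.48
eef_pos: [447.5, 123.9, 138.5]
eef_rot: [-3.141, -0.001, -0.062]
wrist_force: [0.2, 0.1, -0.7]
finger_gap: 17.6
finger_force: 60.0
clock: 5.73
eef_pos: [447.3, 126.0, 137.6]
eef_rot: [3.142, 0.0, -0.059]
wrist_force: [-0.4, 0.7, -1.2]
finger_gap: 17.6
finger_force: 60.0
[447.3473391  126.00113016 137.60618134] [ 3.14157046e+00  4.77962749e-04 -5.90687127e-02] [-0.44043703  0.72652663 -1.24739641] [0.04441779 0.01660549 0.021867  ]
```

View pics/w2.png

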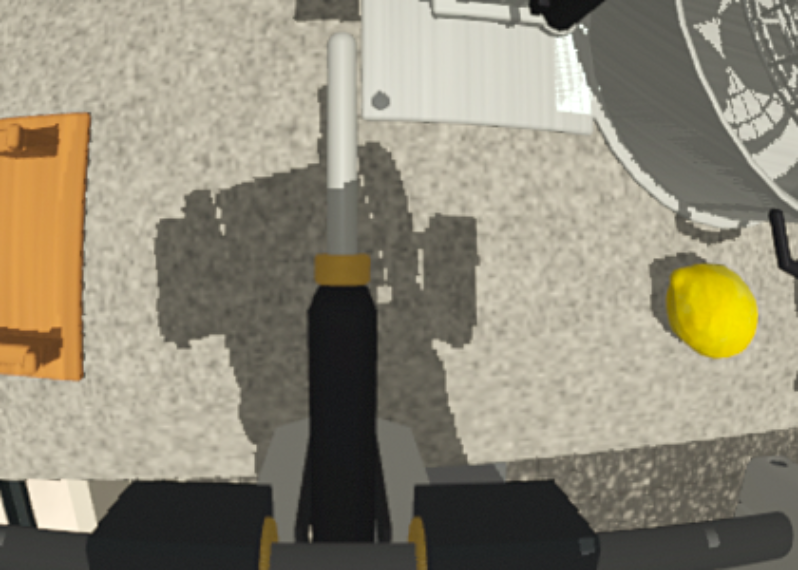

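The held rod points straight ahead, with its tip at crop (341,35), which is wrist pixel (319,18). The tab is out of view above. I'll compare tip and tab in the fixed cameras.

```bash
python3 - <<'E'
from h import *
w=np.load("w2.npz"); print("tip wrist",wray((319.5,18.4),157.8,w["K"],w["T"]).round(1))
out=[]
for n in ("scene2","side2"):
    z=np.load(n+".npz"); rgb,P=z["rgb"],z["P"]
    F=np.isfinite(P[...,0]); X,Y,Z=[np.nan_to_num(P[...,i]) for i in range(3)]
    m=F&(X>505)&(X<600)&(Y>90)&(Y<150)&(abs(Z-160)<14)
    p=P[m]; print(n,len(p)); 
    if len(p)>3: print("max x",p[:,0].max().round(1),"med",np.median(p,0).round(1)); l=cv2.fitLine(p[:,:2].astype(np.float32),cv2.DIST_HUBER,0,.01,.01).ravel(); print(l.round(3), "y at 617:",l[3]+(617-l[2])*l[1]/l[0])
    h=cv2.cvtColor(rgb,cv2.COLOR_RGB2HSV); t=F&((h[...,0]<5)|(h[...,0]>174))&(h[...,1]>170)&(X>580)&(X<660)&(Y>80)&(Y<150)
    q=P[t]; print("tab",np.median(q,0).round(1),np.percentile(q,[2,98],axis=0).round(1).tolist())
    u=np.where(m); 
    c=cv2.resize(rgb[170:270,250:410],None,fx=5,fy=5,interpolation=cv2.INTER_CUBIC); out.append(c)
cv2.imwrite("pics/s2.png",out[0][...,::-1])
E
```

```text
tip wrist [570.7 118.2 157.8]
scene2 0
tab [616.8 118.  183.3] [[605.8, 98.9, 179.6], [631.9, 131.7, 187.8]]
side2 0
tab [616.4 116.7 181. ] [[606.5, 99.8, 175.7], [628.9, 128.6, 186.9]]
```

View pics/s2.png

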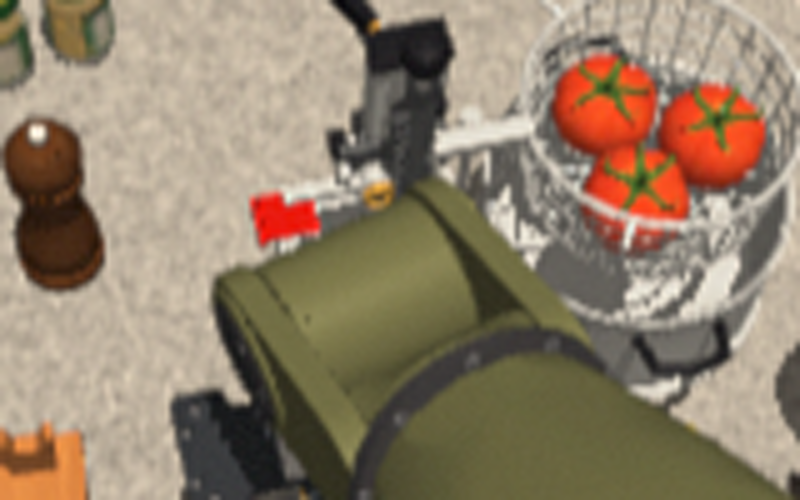

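```bash
python3 -m handwheel '0.1 -0.07 0 0 1;0.2 -0.012 0 0 1;0.25 -0.015 0 0 1;0.25 -0.015 0 0 1;0.2 -0.012 0 0 1;0 0 0 0 1;0 0 0 0 1'
```

```text
clock: 6.47
eef_pos: [487.4, 120.0, 137.5]
eef_rot: [3.141, 0.001, -0.06]
wrist_force: [-0.6, -0.3, -0.6]
finger_gap: 17.8
finger_force: 60.0
```

```bash
python3 -m handwheel '0.15 0 0 0 1;0.2 0 0 0 1;0.2 -0.01 0 0 1;0.2 -0.01 0 0 1;0 0 0 0 1;0 0 0 0 1'; python3 -m handwheel '0 0 0.05 0 1;0 0 0.05 0 1;0 0 0.05 0 1;0 0 0 0 1;0 0 0 0 1'; python3 -m handwheel '0 0 0.05 0 1;0 0 0.05 0 1;0 0 0 0 1;0 0 0 0 1'
```

```text
clock: 6.97
eef_pos: [517.5, 119.3, 137.5]
eef_rot: [3.142, 0.0, -0.06]
wrist_force: [-0.1, -0.2, -1.9]
finger_gap: 17.7
finger_force: 60.0
clock: 7.38
eef_pos: [517.3, 119.4, 144.1]
eef_rot: [-3.141, -0.0, -0.06]
wrist_force: [-0.4, -0.3, -0.9]
finger_gap: 17.3
finger_force: 60.0
clock: 7.72
eef_pos: [517.3, 119.4, 148.0]
eef_rot: [-3.142, -0.0, -0.06]
wrist_force: [0.7, -0.1, -1.2]
finger_gap: 17.7
finger_force: 60.0
```

```bash
python3 -m handwheel '0 0 0.025 0 1;0 0 0 0 1;0 0 0 0 1'; python3 -m handwheel '0 0 0.025 0 1;0 0 0 0 1;0 0 0 0 1';python3 -m handwheel '0 0 0.025 0 1;0 0 0 0 1;0 0 0 0 1';python3 -m handwheel '0 0 0.025 0 1;0 0 0 0 1;0 0 0 0 1'; python3 -c "from cell import *;print(read_state()['moment'])"
```

```text
clock: 7.97
eef_pos: [517.3, 119.4, 148.8]
eef_rot: [-3.142, -0.0, -0.06]
wrist_force: [-0.2, -0.2, -2.0]
finger_gap: 17.6
finger_force: 60.0
clock: 8.22
eef_pos: [517.3, 119.4, 149.9]
eef_rot: [-3.142, -0.0, -0.06]
wrist_force: [0.1, 0.4, -0.7]
finger_gap: 17.7
finger_force: 60.0
clock: 8.47
eef_pos: [517.3, 119.4, 150.9]
eef_rot: [3.142, -0.0, -0.06]
wrist_force: [-0.2, -0.6, -0.5]
finger_gap: 17.6
finger_force: 60.0
clock: 8.72
eef_pos: [517.3, 119.4, 151.9]
eef_rot: [-3.142, -0.0, -0.06]
wrist_force: [0.4, 0.1, -1.3]
finger_gap: 17.5
finger_force: 60.0
[0.01595132 0.00014437 0.04990573]
```

```bash
m(){ python3 -c "from cell import *;print('MOM',read_state()['moment'].round(3))"; }; python3 -m handwheel '0 0 0.025 0 1;0 0 0 0 1;0 0 0 0 1'|grep -E 'pos|wrist'; m; python3 -m handwheel '0 0 0.025 0 1;0 0 0 0 1;0 0 0 0 1'|grep -E 'pos|wrist'; m;python3 -m handwheel '0 0 0.025 0 1;0 0 0 0 1;0 0 0 0 1'|grep -E 'pos|wrist'; m
```

```text
eef_pos: [517.3, 119.4, 152.9]
wrist_force: [0.2, -0.1, -0.6]
MOM [-0.01   0.002 -0.002]
eef_pos: [517.2, 119.3, 153.7]
wrist_force: [1.1, 0.4, -1.8]
MOM [ 0.021  0.094 -0.017]
eef_pos: [517.1, 119.3, 154.6]
wrist_force: [0.9, 0.5, -4.6]
MOM [0.043 0.216 0.012]
```

```bash
m(){ python3 -c "from cell import *;print('MOM',read_state()['moment'].round(3))"; }; for i in 1 2; do python3 -m handwheel '0 0 0.025 0 1;0 0 0 0 1;0 0 0 0 1'|grep -E 'pos|wrist'; m; done
```

```text
eef_pos: [517.1, 119.4, 155.7]
wrist_force: [0.1, 1.0, -5.6]
MOM [0.061 0.339 0.015]
eef_pos: [517.2, 119.4, 156.8]
wrist_force: [0.2, 0.4, -4.5]
MOM [0.083 0.428 0.019]
```

```bash
m(){ python3 -c "from cell import *;print('MOM',read_state()['moment'].round(3))"; }; python3 -m handwheel '0 0 0.025 0 1;0 0 0 0 1;0 0 0 0 1'|grep -E 'pos|wrist'; m; python3 -m handwheel '0 0 0.025 0 1;0 0 0 0 1;0 0 0 0 1'|grep -E 'pos|wrist'; m; python3 -m handwheel '0 0 0.025 0 1;0 0 0 0 1;0 0 0 0 1'|grep -E 'pos|wrist'; m
```

```text
eef_pos: [517.2, 119.4, 157.9]
wrist_force: [-0.2, 0.8, -5.4]
MOM [0.142 0.509 0.05 ]
eef_pos: [517.2, 119.4, 158.9]
wrist_force: [-0.5, 0.6, -5.0]
MOM [ 0.155  0.512 -0.006]
eef_pos: [517.3, 119.4, 159.9]
wrist_force: [-1.2, 0.1, -4.6]
MOM [0.14  0.569 0.05 ]
```

```bash
m(){ python3 -c "from cell import *;print('MOM',read_state()['moment'].round(3))"; }; python3 -m handwheel '0 0 0.025 0 1;0 0 0 0 1;0 0 0 0 1'|grep -E 'pos|wrist'; m; python3 -m handwheel '0 0 0.025 0 1;0 0 0 0 1;0 0 0 0 1'|grep -E 'pos|wrist'; m
python3 - <<'E'
from h import *
for n in ("scene",):
    rgb,P=cloud(n); np.savez(n+"3",rgb=rgb,P=P); old=np.load(n+"2.npz")
    for nm,z in (("now",(rgb,P)),("old",(old["rgb"],old["P"]))):
        g,Q=z; h=cv2.cvtColor(g,cv2.COLOR_RGB2HSV); t=((h[...,0]<8)|(h[...,0]>174))&(h[...,1]>150)&(Q[...,0]>560)&(Q[...,0]<690)&(Q[...,1]<-40)
        b=((h[...,0]<5)|(h[...,0]>174))&(h[...,1]>170)&(Q[...,1]>80)&(Q[...,1]<150)&(Q[...,2]>150)
        print(nm,"tomato z",np.percentile(Q[t][:,2],[50,95]).round(1),"tab z",np.median(Q[b],0).round(1))
E
```

```text
eef_pos: [517.3, 119.4, 160.9]
wrist_force: [-1.3, 0.7, -4.0]
MOM [0.168 0.554 0.084]
eef_pos: [517.4, 119.4, 162.1]
wrist_force: [-0.7, 0.6, -3.8]
MOM [0.077 0.441 0.004]
now tomato z [170.9 177.4] tab z [nan nan nan]
old tomato z [174.9 181.3] tab z [616.8 118.  183.3]
  return _methods._mean(a, axis=axis, dtype=dtype,
  ret = um.true_divide(
```

The basket is sinking and the force has dropped. I'll lift slightly more, then hold.

```bash
python3 -m handwheel '0 0 0.02 0 1;0 0 0 0 1;0 0 0 0 1;0 0 0 0 1;0 0 0 0 1;0 0 0 0 1'|grep -E 'clock|pos|wrist'; cat > tz.py <<'E'
from h import *
Q=0
g,Q=cloud("scene"); h=cv2.cvtColor(g,cv2.COLOR_RGB2HSV); t=((h[...,0]<8)|(h[...,0]>174))&(h[...,1]>150)&(Q[...,0]>560)&(Q[...,0]<690)&(Q[...,1]<-40)&(Q[...,2]>60)
s=read_state(); print("tomato z",np.percentile(Q[t][:,2],[50,95]).round(1),s["wrist_force"].round(1),s["moment"].round(2))
cv2.imwrite("pics/last.png",g[...,::-1])
E
python3 tz.py
```

```text
clock: 11.77
eef_pos: [517.3, 119.3, 162.6]
wrist_force: [0.6, 0.5, -3.3]
tomato z [158.5 165.1] [ 0.1 -0.4 -3. ] [ 0.08  0.19 -0.01]
```

```bash
python3 -m handwheel '0 0 0.01 0 1;0 0 0 0 1;0 0 0 0 1;0 0 0 0 1;0 0 0 0 1;0 0 0 0 1;0 0 0 0 1;0 0 0 0 1;0 0 0 0 1;0 0 0 0 1;0 0 0 0 1;0 0 0 0 1'|grep -E 'clock|pos|wrist';python3 tz.py; python3 -m handwheel '0 0 0 0 1;0 0 0 0 1;0 0 0 0 1;0 0 0 0 1;0 0 0 0 1;0 0 0 0 1;0 0 0 0 1;0 0 0 0 1;0 0 0 0 1;0 0 0 0 1;0 0 0 0 1;0 0 0 0 1'|grep -E 'clock|pos|wrist';python3 tz.py;python3 -m handwheel '0 0 0 0 1;0 0 0 0 1;0 0 0 0 1;0 0 0 0 1;0 0 0 0 1;0 0 0 0 1;0 0 0 0 1;0 0 0 0 1;0 0 0 0 1;0 0 0 0 1;0 0 0 0 1;0 0 0 0 1'|grep -E 'clock|pos|wrist';python3 tz.py
```

```text
clock: 12.82
eef_pos: [517.3, 119.3, 163.0]
wrist_force: [0.9, 0.0, -3.8]
tomato z [134.9 141.9] [ 1.2 -0.2 -3.7] [0.02 0.07 0.01]
clock: 13.87
eef_pos: [517.3, 119.3, 163.0]
wrist_force: [1.4, -0.2, -3.3]
tomato z [111.3 118.2] [ 0.4 -0.3 -3.2] [0.02 0.1  0.05]
clock: 14.92
eef_pos: [517.3, 119.4, 163.0]
wrist_force: [1.5, -0.9, -3.0]
tomato z [87.9 94.4] [ 1.8  0.2 -3.3] [ 0.02  0.08 -0.  ]
```

```bash
python3 -m handwheel '0 0 0 0 1;0 0 0 0 1;0 0 0 0 1;0 0 0 0 1;0 0 0 0 1;0 0 0 0 1;0 0 0 0 1;0 0 0 0 1;0 0 0 0 1;0 0 0 0 1;0 0 0 0 1;0 0 0 0 1'|grep -E 'clock|pos|wrist';python3 tz.py; python3 -m handwheel '0 0 0 0 1;0 0 0 0 1;0 0 0 0 1;0 0 0 0 1;0 0 0 0 1;0 0 0 0 1;0 0 0 0 1;0 0 0 0 1'|grep -E 'clock|pos|wrist';python3 tz.py
```

```text
clock: 15.97
eef_pos: [517.3, 119.4, 163.0]
wrist_force: [1.0, -0.3, -3.2]
tomato z [79.8 85.3] [ 1.9 -0.2 -2.6] [0.05 0.06 0.05]
clock: 16.68
eef_pos: [517.3, 119.4, 163.0]
wrist_force: [1.5, -0.7, -3.5]
tomato z [79.4 86.2] [ 1.7  0.  -3.9] [-0.03  0.11 -0.04]
```

View pics/last.png

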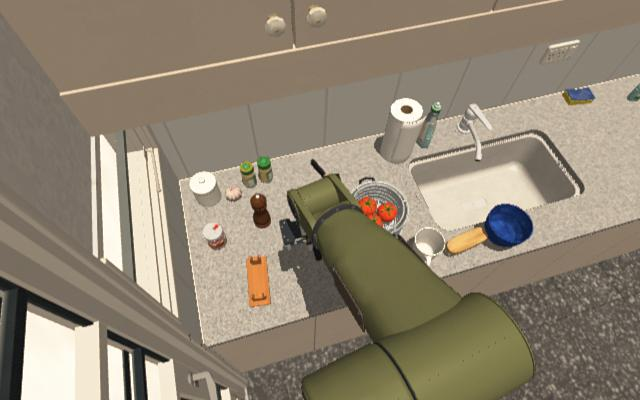

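The basket is down in the pot at (380,208). The tomatoes have dropped 95 mm and are at rest. Now I lower the rod and withdraw it.

```bash
python3 -m handwheel '0 0 -0.05 0 1;0 0 -0.05 0 1;0 0 -0.1 0 1;0 0 -0.1 0 1;0 0 -0.15 0 1;0 0 -0.15 0 1;0 0 -0.05 0 1;0 0 0 0 1;0 0 0 0 1'; python3 -m handwheel '-0.15 0.01 0 0 1;-0.3 0.02 0 0 1;-0.3 0.02 0 0 1;-0.4 0.02 0 0 1;-0.4 0.02 0 0 1;-0.3 0.02 0 0 1;-0.1 0 0 0 1;0 0 0 0 1;0 0 0 0 1;0 0 0 0 1'
python3 - <<'E'
from h import *
s=read_state(); print(s["eef_pos"],s["eef_rot"],s["wrist_force"],s["moment"])
i=camera_info("wrist"); rgb,d=camera("wrist"); np.savez("w3",rgb=rgb,d=d,K=i["intrinsics"],T=i["world_from_camera"])
o=np.load("w2.npz")
for nm,(g,dd,K,T) in dict(old=(o["rgb"],o["d"],o["K"],o["T"]),new=(rgb,d,np.array(i["intrinsics"]),np.array(i["world_from_camera"]))).items():
    # ray-range convention check: depth along axis
    for v in (30,60,90,110,125,150,180,210):
        p=np.array([319.5,v]); q=(p-K[:2,2])/K[0,0]; r=np.hypot(*q); ray=np.array([*(q/r*np.tan(r)),1])*np.median(dd[v-1:v+2,318:322]); print(nm,v,(T[:3,:3]@ray+T[:3,3]).round(1))
c=np.hstack([o["rgb"][:260,240:440],rgb[:260,240:440]]); cv2.imwrite("pics/w3.png",cv2.resize(c,None,fx=1.9,fy=1.9)[...,::-1])
E
python3 tz.py
```

```text
clock: 17.48
eef_pos: [517.3, 119.4, 137.0]
eef_rot: [-3.142, 0.0, -0.06]
wrist_force: [0.2, -0.7, -0.3]
finger_gap: 17.5
finger_force: 60.0
clock: 18.32
eef_pos: [439.8, 123.7, 137.2]
eef_rot: [-3.141, -0.001, -0.06]
wrist_force: [-0.2, 0.3, -1.4]
finger_gap: 17.8
finger_force: 60.0
[439.84913218 123.74837053 137.16829391] [-3.14146801e+00 -5.23217142e-04 -6.02070151e-02] [-0.18610799  0.33221525 -1.37309682] [0.05228348 0.01550673 0.03866999]
old 30 [563.1 118.7 161.5]
old 60 [547.2 119.6 161.1]
old 90 [531.9 120.5 161.2]
old 110 [521.8 121.1 161.3]
old 125 [514.3 121.5 161.4]
old 150 [502.1 122.2 164.8]
old 180 [488.9 123.  174. ]
old 210 [474.4 123.9 174.3]
new 30 [555.5 116.3 161. ]
new 60 [539.6 117.2 161.3]
new 90 [524.3 118.1 161. ]
new 110 [514.3 118.7 160.7]
new 125 [506.7 119.2 160.5]
new 150 [494.5 119.9 164.4]
new 180 [481.5 120.7 174.2]
new 210 [466.8 121.5 173.9]
tomato z [78.9 85.3] [-0.1  0.2 -1.2] [-0.03  0.09  0.05]
```

View pics/w3.png

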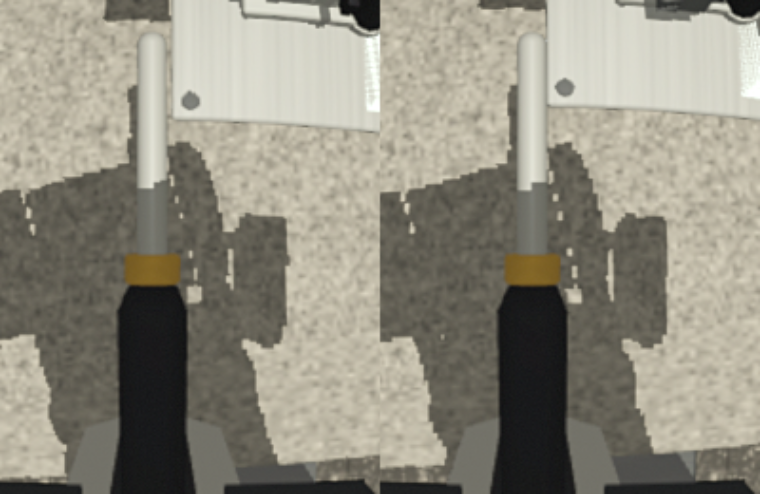

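The view shows the rod unchanged in the hand (before on the left, after on the right): still level, tip at the same pixel. I return it to the rest.

```bash
python3 -m handwheel '0.1 0.3 0 -0.2 1;0.2 0.6 0 -0.2 1;0.2 0.7 0 -0.2 1;0.25 0.7 -0.1 -0.2 1;0.25 0.7 -0.3 -0.1 1;0.25 0.7 -0.3 0 1;0.15 0.5 -0.3 0 1;0.085 0.285 -0.2 0 1;0 0 0 0 1;0 0 0 0 1;0 0 0 0 1'
```

```text
clock: 19.33
eef_pos: [498.8, 302.6, 89.4]
eef_rot: [-3.142, -0.0, -0.139]
wrist_force: [-0.2, 0.3, -0.5]
finger_gap: 17.2
finger_force: 60.0
```

```bash
python3 -m handwheel '0.01 0.012 -0.25 0 1;0 0 -0.4 0 1;0 0 -0.35 0 1;0 0 -0.2 0 1;0 0 0 0 1;0 0 0 0 1'; python3 -m handwheel '0 0 -0.1 0 1;0 0 -0.08 0 1;0 0 -0.05 0 1;0 0 0 0 1;0 0 0 0 1'
```

```text
clock: 19.83
eef_pos: [499.2, 303.4, 41.2]
eef_rot: [-3.142, 0.0, -0.139]
wrist_force: [0.7, -0.0, -0.2]
finger_gap: 17.4
finger_force: 60.0
clock: 20.25
eef_pos: [499.1, 303.6, 31.9]
eef_rot: [-3.142, -0.0, -0.139]
wrist_force: [-0.9, 0.8, -1.2]
finger_gap: 17.9
finger_force: 60.0
```

```bash
python3 -m handwheel '0 0 -0.025 0 1;0 0 -0.02 0 1;0 0 0 0 1;0 0 0 0 1'; python3 -m handwheel '0 0 0 0 1;0 0 0 0 1;0 0 0 0 1' 5; python3 -m handwheel '0 0 0 0 0.6;0 0 0 0 0.5;0 0 0 0 0.4;0 0 0 0 0.3;0 0 0 0 0.3;0 0 0 0 0.3'
```

```text
clock: 20.58
eef_pos: [499.0, 303.6, 30.0]
eef_rot: [3.142, 0.0, -0.139]
wrist_force: [-0.3, -0.6, -0.7]
finger_gap: 17.3
finger_force: 60.0
clock: 20.83
eef_pos: [499.1, 303.7, 30.1]
eef_rot: [-3.142, -0.0, -0.139]
wrist_force: [0.5, 0.4, -1.8]
finger_gap: 17.8
finger_force: 5.0
clock: 21.33
eef_pos: [499.1, 303.7, 30.0]
eef_rot: [-3.142, -0.0, -0.139]
wrist_force: [0.8, -0.1, -0.5]
finger_gap: 54.5
finger_force: 0.0
```

```bash
python3 -m handwheel '0 0 0.3 0 0.3;0 0 0.6 0 0.3;0 0 0.8 0 0.3;0 0 0.8 0 0.3;0 0 0.7 0 0.3;0 0 0.1 0 0.3;0 0 0 0 0.3;0 0 0 0 0.3;0 0 0 0 0.3'
python3 - <<'E'
from h import *
i=camera_info("wrist"); rgb,d=camera("wrist"); K,T=i["intrinsics"],i["world_from_camera"]
cv2.imwrite("pics/w4.png",rgb[:300,100:540,::-1])
E
python3 tz.py
python3 - <<'E'
from h import *
from cell import *
rgb,P=cloud("scene"); h=cv2.cvtColor(rgb,cv2.COLOR_RGB2HSV); t=((h[...,0]<8)|(h[...,0]>174))&(h[...,1]>150)&(P[...,0]>540)&(P[...,0]<690)&(P[...,1]<-40)&(P[...,2]>40)
print(np.median(P[t],0))
E
```

```text
clock: 22.08
eef_pos: [498.5, 303.4, 160.8]
eef_rot: [3.14, 0.002, -0.139]
wrist_force: [0.0, 0.3, 0.3]
finger_gap: 65.8
finger_force: 0.0
tomato z [79.  86.1] [-0.1 -0.2 -0. ] [ 0.03 -0.03 -0.05]
[ 607.58513335 -108.98735819   78.77051368]
```

View pics/w4.png

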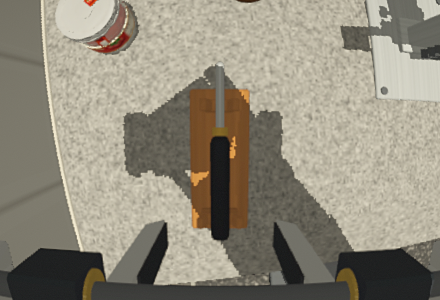

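The rod lies on its rest, with its tip at crop (219,68) and its handle from (220,137) to (220,238) centred on the base, as at the start. The fingers are clear of it.

```bash
python3 -c "from cell import *;print(sign_off())"
```

```text
the job is handed in; nothing more can be done
None
```

The basket came down about 95 mm and sits in its pot with the tomatoes in it, the rod is back on its rest, and I handed the job in at about 22 s of the 67 s (`sign_off` returned no verdict).

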